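# Power up the cordless chopper and hold it at turbo

### The arm

A 6-joint arm with a two-finger parallel gripper is mounted at the origin on the work surface. World frame = base frame: x ahead of the robot, y to its left, z up, the work surface at z = 0. Lengths are in m, angles in rad, forces in N, time in s.
With the tool pointing down it reaches from about 0.3 to 0.75 m from the base axis. Payload 8.5 kg.
Tool frame: the origin (TCP) lies midway between the tips of the shut fingers; the grasp point (between the pads) lies 19 mm behind it; y points along the fingers, x is the direction in which the jaws open and shut, and the axes are right-handed (so a half turn about y gives the same grasp; the last joint's range is limited). The gripper opens to 88 mm and grips with 3 to 60 N. Pads are 18 mm wide; open, the fingers measure 123 mm over their backs; the gripper's body (75 mm by 187 mm) begins 45 mm behind the grasp point.
Start: joints at [1.113, 0.381, 1.297, -0, 1.464, -0.215], TCP at [0.132, 0.534, 0.239] pointing down, gripper open.
Joint ranges: [-3.11, 3.11], [-0.89, 2.33], [0.22, 2.48], [-1.42, 4.56], [0.17, 2.85], [-2.88, 2.88]. Speed limits (rad/s): [2.39, 2.39, 3.14, 3.14, 3.14, 3.14].

### API

Orientations are given as a unit quaternion [w, x, y, z].
In Python, from cell import ctrl gives the robot as it stands.
- The arm moves only by the tool carry_out, never from a script. Its argument "series" is a list of rows, each a list of 5 numbers: the opening in per cent of the stroke, from 0 (shut) to 100 (fully open), then the shift along the tool's x, y, z in m, then the turn about the tool's y in degrees. In form: [[hand, tx, ty, tz, yaw], ...]. A call has exactly 10 rows; each row is the pose to reach, as a shift and turn from the pose measured when the call began, along the tool's axes at that moment; what a row does not reach only later rows make up. A row lasts 1/8 s, in which the tool goes at most 62.5 mm and 10.7 degrees, less where a joint would pass 70% of its speed; a pose out of reach is approached as far as the arm can. A call with a gripper value outside its range is refused whole. The fingers move at their own pace and stop on an object; "squeeze" is the grip in N (left out, the last holds). Time passes only in rows, so rows that repeat a pose let the fingers close, or fill a call up. It gives the time, the measured TCP pose, the force and the opening at its end, in the units of the state.
- ctrl.observe(): the state, without advancing time (a new reading comes with each control period).
- ctrl.read_camera(name): name is "side" or "top"; returns the picture (420x560x3 uint8, red, green, blue); there is no depth.
- ctrl.camera_info(name): a dict with "fx", "fy", "cx", "cy" (pixels), "rvec" (rotation vector, rad) and "tvec" (3), from world to camera coordinates, as OpenCV has them. Camera axes: x right, y down, z forward; pixel columns grow to the right and rows downward; lengths in m; the calibration is good to about 2 mm. A picture is of the moment at which its call begins. camera_info takes no time and is no camera call.
- ctrl.sign_off(): hands the job in, once; it reports no verdict.
Trained networks look in the newest picture that a camera, given by its name, has taken for a name from the list of things; names that differ only in an ending like _2 or _b are one class to them, and where a whole thing is asked for, a point or a joint stands for the part that bears it (a point fixed in the world has none). Each returns a list of dicts, best first, with "confidence" (0 to 1); they miss things now and then, are a little off and sometimes report something else, mostly with a low value. They report only what shows in the picture. A call takes as long as a camera call. They do not tell look-alikes from the thing itself.
- ctrl.look_for(camera, query): "point" ([x, y, z] in m, in world coordinates, good to about 4 mm: the middle of the surface that is visible of it).
- ctrl.place_of(camera, query): "point" ([x, y, z] in m, in world coordinates, good to about 4 mm: a listed point, or the origin of a listed thing).
The state is a dict: "time_s": time; "qpos": joint angles; "qvel": joint speeds; "joint_efforts": joint torques, N m; "eef_pos": TCP position; "eef_rot": TCP orientation; "wrist_force": force on the tool from outside, world axes, zero at the start; "moment": the same for the moment, N m; "gripper_width": finger opening in m.
Only numpy, scipy, OpenCV 4.12 (cv2) and the standard library are available. Lean on these libraries where they do the work, as an engineer would, in place of code of your own. Each camera call takes 0.05 s, during which the arm holds its last target. There are 200 camera calls.

### The job

Put the battery pack fully home in the chopper's pocket and let go of it, then swing the locking lever shut over it. Then press the bar of the spring-return dial down past the first two clicks to the third click (turbo), not beyond, and finish while still holding it there with the fingers; leave the dial alone until the lever is shut, and leave the other things on the counter where they are.

Things in the scene. Friction and masses are not known exactly. Their poses are not given: they have to be found in the camera images.
- battery_mid (a point): Battery pack: a plain black upright block, 56 (its x) x 36 (its y) x 60 mm tall (its z), about 0.28 kg, four grey ribs across its top; it stands upright on the counter beside the chopper, to the left or to the right. This point is its centre, 30 mm above its underside. Either way round (half a turn about z) fits the pocket.
- chopper: Chopper: a fixed white machine base, 190 (x) x 300 (y) x 100 mm high, standing elsewhere and turned in each run. Origin under its centre; x from its front (robot side) to its back, y to its left, z up. A clear bowl (60 mm radius, up to 87 mm above the deck) stands on its deck, axis at (+28, +82) mm from the origin.
- pocket (a point): Centre of the mouth of the battery pocket in the chopper's flat top (deck), at (-12, -60, +100) mm from the chopper's origin; axes as the chopper's. The mouth is 59 (x) x 39 (y) mm with 2 mm chamfers, the pocket 26 mm deep: a seated pack stands 34 mm proud of the deck, its centre 4 mm above this point.
- lever_pivot (a point): Point on the vertical axis of the steel locking lever, at mid-height of the lever's arm, 41 mm above the deck, 62 mm behind (chopper +x of) the pocket's centre; on a fixed round column of 11 mm radius. The arm is a flat bar 14 mm wide, 36 to 44 mm above the deck (2 mm over a seated pack).
- lever_post (a point): Centre of the upright thumb post at the lever's free end, 95 mm from the pivot: a round steel pin of 7 mm radius, its top 70 mm above the deck, its foot on the arm; this point is 57 mm above the deck. Push it sideways (a few N) or pinch it to swing the lever.
- lever (a joint): Angle of the locking lever, rad. 0 = shut (hard stop): arm points to chopper -x over the pocket. Grows to 1.8 as it opens, anticlockwise seen from above, towards chopper -y (at 1.57 the arm points to chopper -y). Starts open at 1.3 to 1.7. Stiff pivot (0.06 N m): it stays where it is left.
- dial_axle (a point): Point on the level axle (along chopper y) of the grey dial on the chopper's right (-y) end, 75 mm above the counter, in line with the middle of the bar. Does not move with the dial. Axes as the chopper's.
- dial_bar (a point): Middle of the dial's finger bar: a level round rod along chopper y, 7 mm radius, free from about 15 mm on the chopper's side of this point to 29 mm outwards, 75 mm from the axle on the chopper's front (-x) side. At rest it is 0.55 rad above level as seen from the axle, 114 mm above the counter; pressing its top carries it down in an arc.
- dial (a joint): Dial angle, rad: 0 at rest, grows as the bar is pressed down; bar centre height = 75 + 75 sin(0.55 - value) mm. Clicks at 0.3, 0.6, 0.9 (bar centre 94, 71, 49 mm above the counter); a hard stop at 1.2 (30 mm) lies beyond the third click. A spring always returns it to 0 when let go; it takes 2 to 6 N at the bar on the way and 4 to 8 N about the third click, easing just before each click.
- tub: Square lidded black tub 68 x 68 x 42 mm, standing at the other side of the chopper than the battery pack; origin under its centre. Not to be moved.
- mug: White mug, 80 mm across, 90 mm high; origin under its centre. Not to be moved.
- bowl: White rice bowl, 124 mm across, 55 mm high; origin under its centre. Not to be moved.
- jar: Amber jar with steel cap, 64 mm across, 90 mm high; origin under its centre. Not to be moved.
- can: Steel can, 66 mm across, 100 mm high; origin under its centre. Not to be moved.
- cup: Small blue cup, 56 mm across, 50 mm high, near the chopper's front left corner; origin under its centre. Not to be moved.
- spoon: Long spoon lying at the far left. Not to be moved.
There are look-alikes about, which are no part of the job. What is shaped like the part that bears battery_mid but orange is not meant.

How it is judged:
On the way, in this order (a step that is already met when the one before it is completed fails the run):
1. battery pack fully home in the pocket and let go (horizontal distance between battery_mid and pocket below 0.005 m and z of battery_mid in the frame of pocket below 0.0075 m and angle between the x axis of battery_mid and the x axis of pocket, either way round below 0.12 rad and angle between battery_mid's own z axis and vertical below 0.08 rad and contact force between the fingers and battery below 0.1 N), for 0.2 s.
2. locking lever shut over the seated pack (horizontal distance between battery_mid and pocket below 0.005 m and z of battery_mid in the frame of pocket below 0.0075 m and angle between the x axis of battery_mid and the x axis of pocket, either way round below 0.12 rad and angle between battery_mid's own z axis and vertical below 0.08 rad and value of joint lever below 0.15 rad), for 0.2 s.
3. dial pressed by the fingers to the third click and kept there for half a second (all of step 2 and value of joint dial between 0.78 and 1.02 rad and contact force between the fingers and dial above 1 N), for 0.5 s.
At the end, for the whole second after the job is handed in: Pack fully home (within 5 mm of the pocket centre in plan, at most 3.5 mm above its seat, within 0.12 rad, upright), lever shut (below 0.15 rad), and the fingers alone hold the dial still at the third click (0.78 to 1.02 rad) with at least 1 N through the last second (all of step 3 and contact force between each of battery, tub and dial below 0.2 N and velocity of joint dial between -0.2 and 0.2 rad/s); the arm keeps its last pose, push and grip.
It fails at once if the dial is pressed well beyond the third click (value of joint dial above 1.12 rad).
It fails at once if the dial is worked before the lever is shut (value of joint dial above 0.25 rad and value of joint lever above 0.2 rad).
It fails at once if another thing on the counter is shifted more than 30 mm or toppled (distance of any of tub, mug, bowl, jar, can, cup, spoon from where it was at the start of the episode above 0.03 m or angle between any of tub, mug, bowl, jar, can, cup's own z axis and vertical above 0.5 rad).
It also fails if it takes over 72 s, if anything falls off the work surface, if the arm or the gripper's body presses on something with over 40 N, if the wrist force passes 120 N, or if a joint passes its speed limit or range.

## Working session

There is one attempt and no reset: what is moved stays moved. The work goes in short steps, Python scripts to look and compute and a tool call to move; the robot and the scene stay as the last step left them, time stands still between calls to the robot, and variables do not carry over. Pictures are saved under pics/ and viewed, on a budget of 10 in all, crops included, one or two more only if the job needs it, and the job is handed in when it is done.

Besides the shell and the picture viewer there is one more tool, called after "Emit:" as name(argument=value, ...), one argument or row to a line, values as JSON. carry_out: Moves the arm, as the interface text tells. Its arguments: {"type":"object","properties":{"series":{"type":"array"},"squeeze":{"type":"number"}},"required":["series"]}

```bash
mkdir -p pics; ls; python3 - <<'E'
from cell import ctrl
import cv2
s=ctrl.observe(); print({k:s[k] for k in('time_s','eef_pos','eef_rot','gripper_width','wrist_force')})
for n in('side','top'):
    cv2.imwrite(f'pics/{n}0.png',cv2.cvtColor(ctrl.read_camera(n),cv2.COLOR_RGB2BGR))
    print(n,ctrl.camera_info(n))
    for q in('battery_mid','chopper','pocket','lever_pivot','lever_post','dial_axle','dial_bar','tub','can','jar','mug','bowl','cup'):
        print(q,[(round(d['confidence'],2),[round(float(v),4) for v in d['point']]) for d in ctrl.place_of(n,q)[:3]])
E
```

```text
pics
{'time_s': 0.0, 'eef_pos': array([0.13212145, 0.53360521, 0.23814043]), 'eef_rot': array([-0.55666832,  0.55709459,  0.43529234, -0.4362185 ]), 'gripper_width': 0.08795254446878643, 'wrist_force': array([0.38465917, 0.41451528, 0.257989  ])}
side {'fx': 527.1954987445133, 'fy': 527.1954987445133, 'cx': 277.8063942024951, 'cy': 209.61426470851092, 'rvec': array([ 0.48619304, -2.79881072,  0.9900548 ]), 'tvec': array([0.55628477, 0.18400698, 1.7090801 ])}
battery_mid [(0.7, [0.4614, -0.4867, 0.0298]), (0.68, [0.4458, -0.2611, 0.0305]), (0.53, [0.4407, -0.3782, 0.0252])]
chopper [(0.79, [0.5248, 0.0348, 0.0024])]
pocket [(0.75, [0.5061, -0.0231, 0.1036]), (0.37, [0.4948, 0.3257, -0.0009])]
lever_pivot [(0.61, [0.5678, -0.0275, 0.1388])]
lever_post [(0.72, [0.5407, -0.117, 0.1565])]
dial_axle [(0.7, [0.4927, -0.1497, 0.0798])]
dial_bar [(0.53, [0.4282, -0.1407, 0.1146])]
tub [(0.84, [0.4963, 0.3258, -0.0032])]
can [(0.73, [0.7651, 0.1425, -0.0005]), (0.69, [0.6848, 0.3674, -0.0051])]
jar [(0.84, [0.7599, -0.0628, 0.0001])]
mug [(0.83, [0.6455, -0.372, -0.0017]), (0.62, [0.4944, 0.32
[... 373 characters left out ...]
 -0.2569, 0.0332]), (0.63, [0.4636, -0.4803, 0.0323])]
chopper [(0.85, [0.5239, 0.0326, -0.0002]), (0.42, [0.4936, -0.1493, 0.0752])]
pocket [(0.65, [0.5051, -0.0197, 0.0999]), (0.59, [0.5364, -0.1204, 0.1578])]
lever_pivot [(0.62, [0.5689, -0.0251, 0.1395])]
lever_post [(0.79, [0.5376, -0.117, 0.1565])]
dial_axle [(0.59, [0.495, -0.1473, 0.0758]), (0.57, [0.5703, 0.5241, -0.0037])]
dial_bar [(0.63, [0.4279, -0.1409, 0.1171])]
tub [(0.72, [0.4862, 0.331, -0.0015])]
can [(0.66, [0.7625, 0.1389, -0.002]), (0.4, [0.5227, 0.035, 0.0028])]
jar [(0.69, [0.762, -0.0667, -0.0023])]
mug [(0.58, [0.6441, -0.3735, -0.0021])]
bowl [(0.77, [0.6827, 0.3663, 0.0026])]
cup [(0.66, [0.3755, 0.2148, -0.001])]
```

View pics/top0.png

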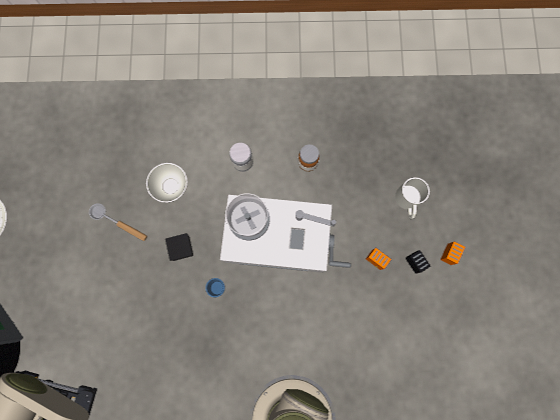

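View pics/side0.png

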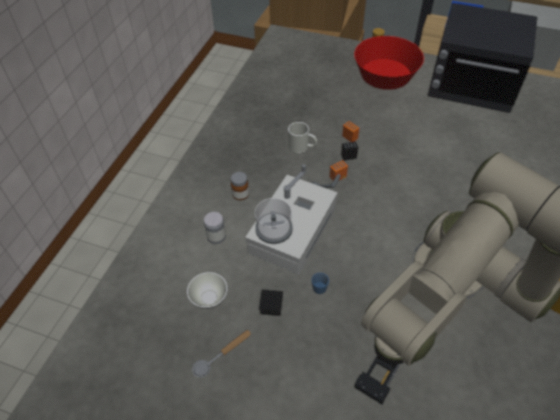

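Top view: the black ribbed pack is at (418,262). The orange look-alikes are at (378,259) and (453,253), and the ribless tub is at (179,247). The pack fits the description because it is black with grey ribs. I'll confirm it in a crop and measure it.

```bash
cat > h.py <<'E'
import numpy as np, cv2
from cell import ctrl
def cam(n):
    c=ctrl.camera_info(n); K=np.array([[c['fx'],0,c['cx']],[0,c['fy'],c['cy']],[0,0,1]])
    return K,np.array(c['rvec']),np.array(c['tvec'])
def back(n,uv,z):
    K,r,t=cam(n); R=cv2.Rodrigues(r)[0]; o=-R.T@t
    d=(R.T@np.linalg.inv(K)@np.c_[np.atleast_2d(uv),np.ones(len(np.atleast_2d(uv)))].T).T
    return o+d*((z-o[2])/d[:,2:])
def proj(n,X):
    K,r,t=cam(n); return cv2.projectPoints(np.atleast_2d(np.float64(X)),r,t,K,None)[0][:,0]
def rgb2bgr(i): return cv2.cvtColor(i,cv2.COLOR_RGB2BGR)
E
python3 - <<'E'
from h import *
im=cv2.imread('pics/top0.png')
a=cv2.resize(im[235:285,365:475],None,fx=7,fy=7,interpolation=cv2.INTER_CUBIC)
b=cv2.resize(im[185:285,210:360],None,fx=5,fy=5,interpolation=cv2.INTER_CUBIC)
out=np.zeros((500+350,770,3),np.uint8);out[:350,:770]=a;out[350:,:750]=b
cv2.imwrite('pics/crop0.png',cv2.resize(out,None,fx=.7,fy=.7))
# chopper deck
g=im.min(2); m=np.zeros_like(g); m[190:275,215:336]=(g[190:275,215:336]>190)
m=cv2.morphologyEx(m,cv2.MORPH_CLOSE,np.ones((5,5)))
c=max(cv2.findContours(m,0,2)[0],key=cv2.contourArea)[:,0]
P=back('top',c,0.1)[:,:2].astype(np.float32); r=cv2.minAreaRect(P*1000); print('deck',r)
# pocket mouth (dark grey)
q=np.zeros_like(g); q[220:258,280:315]=(g[220:258,280:315]<150); 
c=max(cv2.findContours(q,0,2)[0],key=cv2.contourArea)[:,0]; print(cv2.boundingRect(c))
print('pocket',cv2.minAreaRect((back('top',c,0.1)[:,:2]*1000).astype(np.float32)))
# ribs: bright pixels in battery
sub=im[245:278,402:434]; ch=sub.max(2).astype(int); print(ch[5:30,3:30])
E
```

```text
deck ((524.094482421875, 38.50306701660156), (301.0906066894531, 190.19149780273438), 83.42635345458984)
(290, 228, 15, 21)
pocket ((504.6070251464844, -20.241926193237305), (36.28085708618164, 58.3984489440918), 82.40833282470703)
[[119 120 120 120 121 122 121 122 125 127 130 133 102  68  55 105 132 127
  124 124 125 127 128 128 131 130 131]
 [122 122 120 124 123 125 122 127 127 130 101  37   8  26  28  55 108 129
  125 123 125 129 129 130 131 131 129]
 [122 123 124 125 127 128 128 129 101  39   5  21  31  30  28  27  51 104
  126 123 122 128 128 130 133 129 129]
 [122 122 125 127 131 132 104  39   0  17  32  32  28  31  68  86  58  95
  127 123 123 126 129 129 130 132 130]
 [122 125 125 130 116  84  43   6  23  30  30  31  67 124 148 118  57  50
  105 123 124 125 130 129 131 129 129]
 [123 125 129 104  38   2  21  29  33  27  50  96 133 115  56  22  24  28
   48 104 124 125 128 128 128 131 129]
 [125  97  38   1   5  21  33  32  34  69 124 129 101  60  28  30  30  46
   40  95 127 126 126 128 129 132 130]
 [ 95  38   8  14  11  22  30  48 121 147 116  59  26  25  28  67 124 147
  1
[... 1257 characters left out ...]
  58 120 142 138 135]
 [123 124 123 124 126 127 132  92   8  10  14  13  16  18  30  45  42  28
   25  25  63 127 147 142 138 135 133]
 [126 126 124 126 128 128 130 103  48  12   9  14  17  12  25  33  28  31
   29  53 119 144 141 139 136 133 132]
 [126 126 128 128 129 130 129 135 107  46  11  15   9   7  14  22  28  59
  120 142 142 139 138 136 134 132 130]
 [127 126 127 129 130 129 128 131 137  94  12  11  15  21  34  65  91 125
  139 136 137 137 136 136 133 130 131]
 [125 125 126 127 129 129 129 128 130 118  88  74  95 129 139 140 139 135
  136 136 136 137 136 135 133 131 130]
 [124 123 124 128 128 126 125 129 130 133 136 137 138 135 134 133 133 133
  133 134 132 135 134 133 133 131 131]]
```

View pics/crop0.png

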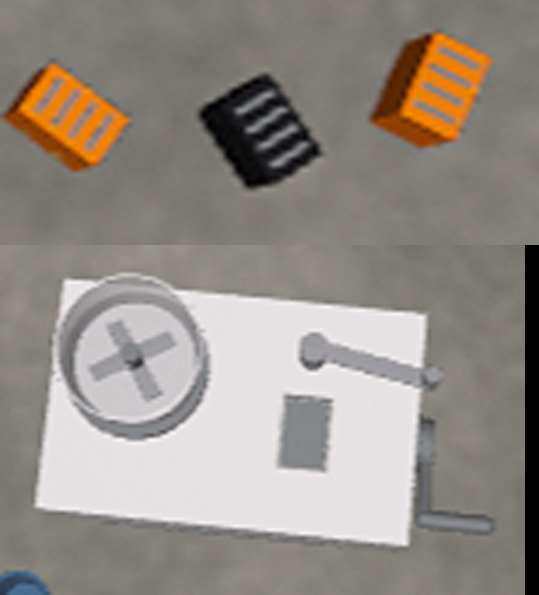

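The crop confirms the black ribbed pack. Next I'll fit the pack and pocket poses more precisely.

```bash
cat >> h.py <<'E'
from scipy.optimize import minimize
def box(x,y,yaw,z0,z1,l=.056,w=.036):
    c,s=np.cos(yaw),np.sin(yaw)
    return np.array([[x+c*a-s*b,y+s*a+c*b,z] for z in(z0,z1) for a in(-l/2,l/2) for b in(-w/2,w/2)])
def soft(n,X,S=8,win=None):
    u0,v0,w,h=win; p=(proj(n,X)-[u0,v0]+.5)*S-.5
    m=np.zeros((h*S,w*S),np.uint8); cv2.fillConvexPoly(m,np.round(cv2.convexHull(p.astype(np.float32))*16).astype(np.int32),255,shift=4)
    return cv2.resize(m,(w,h),interpolation=cv2.INTER_AREA)/255.
def fit(n,mask,win,z0,z1,p0,l=.056,w=.036):
    f=lambda p:((soft(n,box(p[0],p[1],p[2],z0,z1,l,w),win=win)-mask)**2).sum()
    best=min((minimize(f,[p0[0],p0[1],a],method='Nelder-Mead',options=dict(initial_simplex=[[p0[0],p0[1],a],[p0[0]+.006,p0[1],a],[p0[0],p0[1]+.006,a],[p0[0],p0[1],a+.15]],xatol=1e-5)) for a in p0[2]),key=lambda r:r.fun)
    return best.x,best.fun
E
python3 - <<'E'
from h import *
K=np.ones((5,5))
for n,win in(('top',(398,242,42,38)),('side',None)):
    im=cv2.imread(f'pics/{n}0.png')
    if win is None:
        u,v=proj(n,[.44,-.378,.03])[0]; win=(int(u)-16,int(v)-16,32,32)
    u0,v0,w,h=win; g=im.max(2)[v0:v0+h,u0:u0+w].astype(float)
    bg=np.median(g); m=np.clip((bg*.85-g)/(bg*.85-35),0,1)
    m=np.maximum(m,cv2.morphologyEx(m,cv2.MORPH_CLOSE,K))
    print(n,bg,fit(n,m,win,0,.06,(.44,-.378,[.2,.6,1.0,-.5,-1.0,1.5])))
# pocket
for n in('top','side'):
    im=cv2.imread(f'pics/{n}0.png'); u,v=proj(n,[.505,-.021,.1])[0]; win=(int(u)-14,int(v)-14,28,28); u0,v0,w,h=win
    g=im.min(2)[v0:v0+h,u0:u0+w].astype(float); hi=np.percentile(g,80); lo=np.percentile(g,8)
    m=np.clip((hi-g)/(hi-lo),0,1)
    if n=='top': print(np.int32(g[2:,4:24]))
    m[m<.12]=0
    if n=='side': m[:5]=0
    for s in((.059,.039),(.061,.041),(.063,.043)): print(n,hi,lo,s,fit(n,m,win,.1,.1,(.505,-.021,[-.12]),*s))
# deck edges with subpixel
im=cv2.imread('pics/top0.png').min(2)
from math import atan2
def edge(p,q,z=.1):
    n=np.array([-(q-p)[1],(q-p)[0]]);n=n/np.linalg.norm(n);pts=[]
    for t in np.linspace(.08,.92,40):
        c=p+t*(q-p); k=np.arange(-5,5.01,.25); uv=(c+k[:,None]*n).astype(np.float32)
        pr=cv2.remap(im,uv[:,0].reshape(-1,1),uv[:,1].reshape(-1,1),1).ravel().astype(float)
        gr=np.abs(np.diff(pr)); pts.append(uv[gr.argmax()])
    P=back('top',np.array(pts),z)[:,:2]; l=cv2.fitLine(P.astype(np.float32),cv2.DIST_HUBER,0,1e-4,1e-4).ravel(); return l
C=lambda a,b:proj('top',[.5241+.9934*a+.1146*b,.0385-.1146*a+.9934*b,.1])[0]
print('front',edge(C(-.095,.15),C(-.095,-.15)));print('right',edge(C(-.095,-.15),C(.095,-.15)));print('back',edge(C(.095,.02),C(.095,-.15)));print('left',edge(C(-.095,.15),C(.03,.15)))
s=ctrl.observe(); 
from scipy.spatial.transform import Rotation as R
q=s['eef_rot']; print(R.from_quat([*q[1:],q[0]]).as_matrix().round(3), s['qpos'])
E
```

```text
top 125.0 (array([ 0.43876384, -0.37615265,  0.5137069 ]), np.float64(9.161895754988759))
side 88.0 (array([ 0.44092405, -0.37685043,  0.32964179]), np.float64(24.17718256758416))
[[226 226 225 226 226 228 227 227 227 226 227 227 227 227 227 226 226 226
  227 226]
 [226 227 227 227 224 224 229 229 229 229 228 228 228 227 227 228 227 227
  227 226]
 [226 227 227 228 221 196 189 207 222 224 223 225 228 229 227 229 230 229
  228 227]
 [227 227 226 228 210 150 115 118 116 116 129 138 138 153 178 190 191 208
  220 225]
 [226 226 226 229 220 166 145 145 128 148 156 156 138 139 151 133 117 115
  131 201]
 [226 226 226 229 211 157 128 131 132 130 130 130 130 131 129 129 147 143
  176 225]
 [226 226 227 223 209 165 128 131 132 133 132 131 132 132 131 131 128 126
  154 211]
 [226 226 227 225 209 164 130 132 133 133 130 133 132 134 131 132 131 146
  165 212]
 [226 227 227 222 196 152 128 132 133 131 131 132 132 131 133 131 130 143
  172 216]
 [226 226 228 218 191 153 130 131 133 132 131 131 133 132 130 134 130 121
  178 225]
 [227 227 228 220 177 139 130 132 132 132 133 132 131 131 133 130 128 
[... 1649 characters left out ...]
0.039) (array([ 0.50632795, -0.02051254, -0.10985663]), np.float64(9.797630758892009))
side 168.0 92.0 (0.061, 0.041) (array([ 0.50609288, -0.02049989, -0.11255025]), np.float64(11.968645550773674))
side 168.0 92.0 (0.063, 0.043) (array([ 0.50675934, -0.02030139, -0.09596291]), np.float64(17.385539053272716))
front [0.11491612 0.9933752  0.4302781  0.04898816]
right [ 0.9943571  -0.10608478  0.49332592 -0.10986383]
back [ 0.11342911  0.99354607  0.61031693 -0.04951357]
left [ 0.99312425 -0.11706501  0.5127656   0.19194908]
[[ 0.24   0.    -0.971]
 [ 0.971 -0.     0.24 ]
 [-0.    -1.    -0.   ]] [ 1.11270191e+00  3.80597248e-01  1.29737436e+00 -8.99242682e-06
  1.46362777e+00 -2.15305827e-01]
```

```bash
cat >> h.py <<'E'
from scipy.spatial.transform import Rotation as Rt
def togo(p,heading):
    s=ctrl.observe(); q=s['eef_rot']; M=Rt.from_quat([*q[1:],q[0]]).as_matrix()
    d=M.T@(np.array(p)-s['eef_pos']); h=np.arctan2(M[1,0],M[0,0])
    print('t',round(s['time_s'],2),'pos',s['eef_pos'].round(4),'head',round(h,3),'F',s['wrist_force'].round(1),'w',round(s['gripper_width'],4),'q6',s['qpos'].round(2))
    print('GO',d.round(4),'yaw',round(np.degrees((h-heading+np.pi)%(2*np.pi)-np.pi),1), 'tilt',M[2].round(3))
E
python3 - <<'E'
from h import *
P=back('top',np.array([[15,3.5],[9,7.5],[22.5,14],[16,18]])+[405,250],.0605)[:,:2]; print(P.round(4),P.mean(0))
d=P[:2].mean(0)-P[2:].mean(0);print('yaw',np.arctan2(d[1],d[0]),np.linalg.norm(d)); r=P[0]-P[1]; print(np.arctan2(r[1],r[0])+np.pi/2, np.linalg.norm(r))
togo([.45,.05,.25],1.0); togo([.439,-.377,.15],.57)
E
```

```text
[[ 0.4596 -0.3778]
 [ 0.4483 -0.3596]
 [ 0.429  -0.3972]
 [ 0.4179 -0.3777]] [ 0.43869789 -0.37805298]
yaw 0.5508488424194091 0.03579694388330715
0.5570719567416058 0.021389078118680946
t 1.4 pos [0.1322 0.5339 0.2388] head 1.328 F [-0.2 -0.5 -1.1] w 0.0884 q6 [ 1.11  0.38  1.3  -0.    1.46 -0.22]
GO [-0.3933 -0.0112 -0.4248] yaw 18.8 tilt [-0. -1. -0.]
t 1.4 pos [0.1322 0.5339 0.2388] head 1.328 F [-0.2 -0.5 -1.1] w 0.0884 q6 [ 1.11  0.38  1.3  -0.    1.46 -0.22]
GO [-0.8104  0.0888 -0.5168] yaw 43.4 tilt [-0. -1. -0.]
```

Emit:
carry_out(
  series=[
    [100,-0.04,-0.011,-0.043,5],
    [100,-0.08,-0.011,-0.085,10],
    [100,-0.12,-0.011,-0.127,15],
    [100,-0.16,-0.011,-0.17,20],
    [100,-0.2,-0.011,-0.212,25],
    [100,-0.24,-0.011,-0.255,30],
    [100,-0.28,-0.011,-0.3,35],
    [100,-0.32,-0.011,-0.34,40],
    [100,-0.36,-0.011,-0.385,44.6],
    [100,-0.393,-0.011,-0.425,44.6],
  ],
  squeeze=20,
)

```text
time_s: 2.65
eef_pos: [0.4512, 0.0481, 0.2499]
eef_rot: [-0.681, 0.681, 0.191, -0.191]
wrist_force: [1.1, 0.5, 0.1]
gripper_width: 0.0883
```

```bash
python3 -c "
from h import *
togo([.439,-.377,.12],.55)"
```

```text
t 2.65 pos [0.4512 0.0481 0.2499] head 0.548 F [1.1 0.5 0.1] w 0.0883 q6 [-0.16  0.2   1.53  0.    1.41 -0.7 ]
GO [-0.2318  0.13   -0.3566] yaw -0.1 tilt [ 0.001 -1.    -0.   ]
```

Emit:
carry_out(
  series=[
    [100,-0.033,0,-0.05,0],
    [100,-0.066,0,-0.1,0],
    [100,-0.099,0,-0.15,0],
    [100,-0.132,0,-0.2,0],
    [100,-0.165,0.01,-0.25,0],
    [100,-0.2,0.04,-0.31,0],
    [100,-0.232,0.08,-0.357,0],
    [100,-0.232,0.13,-0.357,0],
    [100,-0.232,0.13,-0.357,0],
    [100,-0.232,0.13,-0.357,0],
  ],
)

```text
time_s: 3.9
eef_pos: [0.4398, -0.3773, 0.122]
eef_rot: [-0.68, 0.681, 0.192, -0.191]
wrist_force: [-0.2, 0.5, -0.1]
gripper_width: 0.0882
```

```bash
python3 -c "
from h import *
togo([.439,-.377,.035],.55)
im=rgb2bgr(ctrl.read_camera('top')); s=rgb2bgr(ctrl.read_camera('side'))
a=cv2.resize(im[200:300,360:480],None,fx=5,fy=5);u,v=proj('side',[.44,-.378,.1])[0].astype(int)
cv2.imwrite('pics/g1.png',cv2.resize(s[v-50:v+50,u-60:u+60],None,fx=5,fy=5)); print(u,v)"
```

```text
t 3.9 pos [ 0.4398 -0.3773  0.122 ] head 0.548 F [-0.2  0.5 -0.1] w 0.0882 q6 [-0.91  0.54  1.39  0.    1.21 -1.46]
GO [-0.0006  0.087   0.0009] yaw -0.1 tilt [ 0.001 -1.    -0.002]
350 137
```

View pics/g1.png

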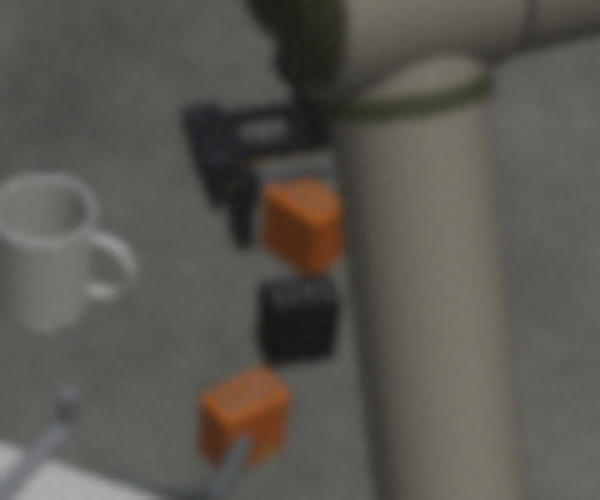

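The close view shows the pack untouched at crop (298,320), with the open gripper above it and clear of the oranges. I'll go down and grip.

Emit:
carry_out(
  series=[
    [100,0,0.03,0.001,0],
    [100,0,0.06,0.001,0],
    [100,0,0.088,0.001,0],
    [100,0,0.088,0.001,0],
    [50,0,0.088,0.001,0],
    [40,0,0.088,0.001,0],
    [40,0,0.088,0.001,0],
    [40,0,0.088,0.001,0],
    [40,0,0.088,0.001,0],
    [40,0,0.088,0.001,0],
  ],
  squeeze=25,
)

```text
time_s: 5.25
eef_pos: [0.4399, -0.3771, 0.0354]
eef_rot: [-0.679, 0.682, 0.192, -0.191]
wrist_force: [-0.9, 0.6, 6.5]
gripper_width: 0.056
```

```bash
python3 -c "
from h import *
togo([.5055,-.0204,.2],-.113)"
```

```text
t 5.25 pos [ 0.4399 -0.3771  0.0354] head 0.549 F [-0.9  0.6  6.5] w 0.056 q6 [-0.91  0.65  1.48  0.    1.01 -1.46]
GO [ 0.2422 -0.1659  0.2691] yaw 37.9 tilt [ 0.001 -1.    -0.006]
```

Emit:
carry_out(
  series=[
    [40,0,-0.06,0.001,0],
    [40,0,-0.12,0.001,0],
    [40,0.01,-0.18,0.012,4],
    [40,0.04,-0.195,0.045,9],
    [40,0.08,-0.195,0.09,15],
    [40,0.12,-0.195,0.135,22],
    [40,0.16,-0.195,0.18,29],
    [40,0.2,-0.195,0.225,35],
    [40,0.242,-0.19,0.269,37.9],
    [40,0.242,-0.166,0.269,37.9],
  ],
)

```text
time_s: 6.5
eef_pos: [0.5058, -0.0168, 0.2003]
eef_rot: [-0.705, 0.707, -0.036, 0.04]
wrist_force: [0.7, -0.5, -3.7]
gripper_width: 0.056
```

Emit:
carry_out(
  series=[
    [40,0,0,0,0],
    [40,0,0,0,0],
    [40,0,0,0,0],
    [40,0,0,0,0],
    [40,0,0,0,0],
    [40,0,0,0,0],
    [40,0,0,0,0],
    [40,0,0,0,0],
    [40,0,0,0,0],
    [40,0,0,0,0],
  ],
)

```text
time_s: 7.75
eef_pos: [0.5058, -0.0168, 0.2003]
eef_rot: [-0.705, 0.707, -0.036, 0.04]
wrist_force: [-0.8, 0.1, -3.0]
gripper_width: 0.0556
```

```bash
python3 -c "
from h import *
togo([.5055,-.0204,.16],-.113)
im=rgb2bgr(ctrl.read_camera('top')); s=rgb2bgr(ctrl.read_camera('side'))
cv2.imwrite('pics/top2.png',im); cv2.imwrite('pics/side2.png',s)
for n in('top','side'): print(n,[(round(d['confidence'],2),np.round(d['point'],4)) for d in ctrl.place_of(n,'battery_mid')[:3]])
a=cv2.resize(im[190:290,230:350],None,fx=4,fy=4); u,v=proj('side',[.505,-.02,.13])[0].astype(int);b=cv2.resize(s[v-50:v+50,u-40:u+40],None,fx=4,fy=4)
cv2.imwrite('pics/h2.png',np.hstack([a,b])); print(u,v)"
```

```text
t 7.75 pos [ 0.5058 -0.0168  0.2003] head -0.108 F [-0.8  0.1 -3. ] w 0.0556 q6 [-0.27  0.34  1.49 -0.    1.31 -0.16]
GO [-0.0002  0.0403 -0.0035] yaw 0.3 tilt [ 0.006 -1.    -0.003]
top [(0.84, array([ 0.4426, -0.2606,  0.0337])), (0.81, array([ 0.4642, -0.4798,  0.0295]))]
side [(0.8, array([ 0.503 , -0.021 ,  0.1951])), (0.67, array([ 0.4473, -0.2587,  0.0269]))]
304 196
```

View pics/h2.png

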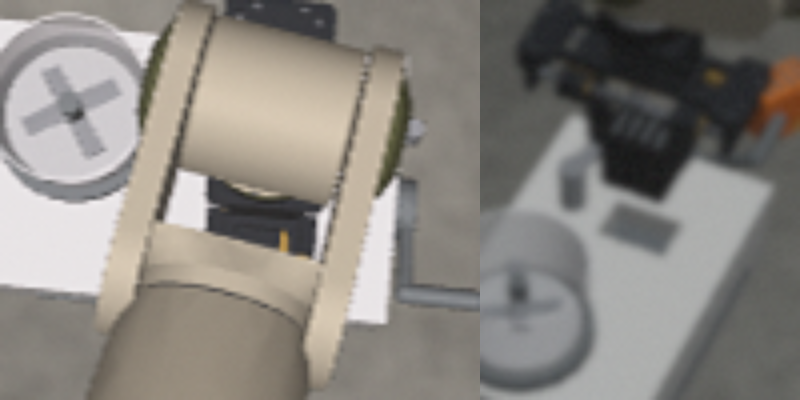

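The view shows the pack in the jaws above the pocket, with the mouth clear at side-crop (640,228). I'll check the pack's offset in the grip using an overlay of the predicted outline.

```bash
python3 -c "
from h import *
s=cv2.imread('pics/side2.png'); u0,v0,S=284,150,14
a=cv2.resize(s[v0:v0+60,u0:u0+55],None,fx=S,fy=S,interpolation=cv2.INTER_CUBIC)
a=np.clip(a.astype(float)*1.6,0,255).astype(np.uint8)
B=box(.5058,-.0168,-.108,.165,.2253); p=((proj('side',B)-[u0,v0]+.5)*S).astype(int)
for i,j in((0,1),(1,3),(3,2),(2,0),(4,5),(5,7),(7,6),(6,4),(0,4),(1,5),(2,6),(3,7)): cv2.line(a,p[i].tolist(),p[j].tolist(),(0,255,0),1)
B=box(.5055,-.0204,-.113,.1,.1,.059,.039); p=((proj('side',B)-[u0,v0]+.5)*S).astype(int)
for i,j in((0,1),(1,3),(3,2),(2,0)): cv2.line(a,p[i].tolist(),p[j].tolist(),(0,0,255),1)
cv2.imwrite('pics/ov.png',cv2.resize(a,None,fx=.7,fy=.7))
L=[]
for i in range(6):
    ctrl.read_camera('side')
    r=[d['point'] for d in ctrl.place_of('side','battery_mid') if d['point'][2]>.12][:1]; q=[d['point'] for d in ctrl.place_of('side','pocket')][:1]
    print(np.round(r,4),np.round(q,4))
"
```

```text
[[ 0.5061 -0.0175  0.1904]] [[ 0.5062 -0.0219  0.1051]]
[[ 0.5069 -0.0173  0.1917]] [[ 0.5029 -0.0223  0.1029]]
[[ 0.5049 -0.022   0.1917]] [[ 0.5064 -0.0234  0.1023]]
[[ 0.5062 -0.0192  0.1921]] [[ 0.5067 -0.0248  0.1028]]
[[ 0.5065 -0.0188  0.1902]] [[ 0.5052 -0.0227  0.1018]]
[[ 0.506  -0.0193  0.1904]] [[ 0.5079 -0.0226  0.1006]]
```

View pics/ov.png

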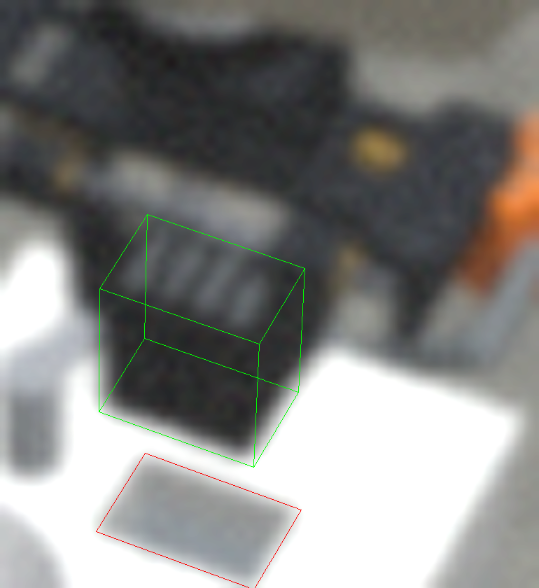

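Both pack and pocket show the same roughly 1 px bias against the overlay, so they are consistent relative to each other. Moving the TCP by −4 mm in y lines them up, and the network points agree. Next I'll lower the pack to just above the mouth.

Emit:
carry_out(
  series=[
    [40,0,0,-0.004,0.3],
    [40,0,0.02,-0.004,0.3],
    [40,0,0.04,-0.004,0.3],
    [40,0,0.055,-0.004,0.3],
    [40,0,0.06,-0.004,0.3],
    [40,0,0.06,-0.004,0.3],
    [40,0,0.06,-0.004,0.3],
    [40,0,0.06,-0.004,0.3],
    [40,0,0.06,-0.004,0.3],
    [40,0,0.06,-0.004,0.3],
  ],
)

```text
time_s: 10.1
eef_pos: [0.5057, -0.021, 0.1404]
eef_rot: [-0.705, 0.707, -0.038, 0.042]
wrist_force: [1.1, 0.1, -3.7]
gripper_width: 0.0559
```

```bash
python3 -c "
from h import *
togo([.5056,-.0206,.1094],-.113)
s=rgb2bgr(ctrl.read_camera('side')); u0,v0,S=284,160,10
a=cv2.resize(s[v0:v0+55,u0:u0+55],None,fx=S,fy=S,interpolation=cv2.INTER_CUBIC)
a=np.clip(a.astype(float)*1.5,0,255).astype(np.uint8)
cv2.imwrite('pics/ov2.png',a)"
```

```text
t 10.1 pos [ 0.5057 -0.021   0.1404] head -0.113 F [ 1.1  0.1 -3.7] w 0.0559 q6 [-0.27  0.4   1.58 -0.    1.16 -0.16]
GO [-0.0003  0.031   0.0005] yaw 0.0 tilt [ 0.006 -1.    -0.003]
```

View pics/ov2.png

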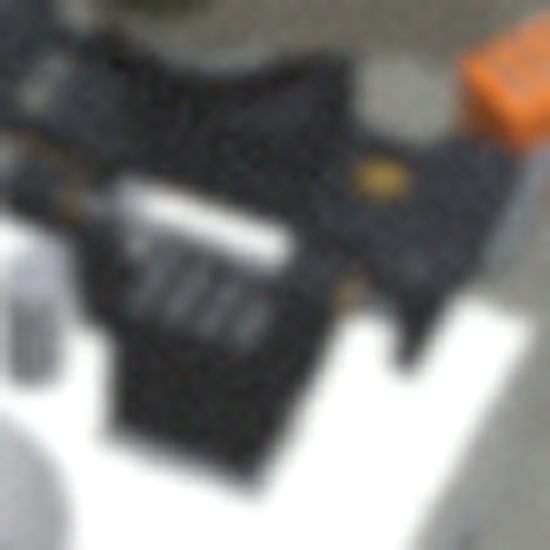

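The pack covers the mouth squarely, with only a thin even grey rim showing along its lower edge. I'll go into the mouth gently and watch the force.

Emit:
carry_out(
  series=[
    [40,0,0.002,0,0],
    [40,0,0.004,0,0],
    [40,0,0.006,0,0],
    [40,0,0.008,0,0],
    [40,0,0.009,0,0],
    [40,0,0.01,0,0],
    [40,0,0.011,0,0],
    [40,0,0.012,0,0],
    [40,0,0.013,0,0],
    [40,0,0.013,0,0],
  ],
)

```text
time_s: 11.4
eef_pos: [0.5057, -0.021, 0.1273]
eef_rot: [-0.705, 0.707, -0.038, 0.042]
wrist_force: [-1.1, 0.5, -3.4]
gripper_width: 0.0555
```

No contact force, and the underside is already 8 mm below the deck. I'll keep going down.

Emit:
carry_out(
  series=[
    [40,0,0.003,0,0],
    [40,0,0.006,0,0],
    [40,0,0.008,0,0],
    [40,0,0.01,0,0],
    [40,0,0.012,0,0],
    [40,0,0.014,0,0],
    [40,0,0.016,0,0],
    [40,0,0.017,0,0],
    [40,0,0.018,0,0],
    [40,0,0.018,0,0],
  ],
)

```text
time_s: 12.65
eef_pos: [0.5059, -0.0211, 0.1096]
eef_rot: [-0.705, 0.707, -0.038, 0.042]
wrist_force: [-0.9, 0.2, 1.5]
gripper_width: 0.056
```

The pack has reached the floor: the force changed by +5 N at the expected height. I'll open a little to let go, then rise.

Emit:
carry_out(
  series=[
    [69,0,0,0,0],
    [69,0,0,0,0],
    [69,0,0,0,0],
    [69,0,0,0,0],
    [69,0,-0.02,0,0],
    [69,0,-0.05,0,0],
    [69,0,-0.09,0,0],
    [69,0,-0.13,0,0],
    [69,0,-0.13,0,0],
    [69,0,-0.13,0,0],
  ],
)

```text
time_s: 13.9
eef_pos: [0.5048, -0.0205, 0.2387]
eef_rot: [-0.705, 0.707, -0.038, 0.042]
wrist_force: [-0.5, 0.9, 0.3]
gripper_width: 0.0608
```

```bash
python3 -c "
from h import *
togo([.5055,-.0204,.24],-.113)
for n in('side','top'):
  s=rgb2bgr(ctrl.read_camera(n)); cv2.imwrite(f'pics/{n}3.png',s)
  for q in('battery_mid','lever_post','lever_pivot'): print(n,q,[(round(d['confidence'],2),np.round(d['point'],4)) for d in ctrl.place_of(n,q)[:3]])
  if n=='side':
    u0,v0,S=274,150,9; a=cv2.resize(s[v0:v0+65,u0:u0+80],None,fx=S,fy=S,interpolation=cv2.INTER_CUBIC); cv2.imwrite('pics/s3.png',np.clip(a*1.4,0,255).astype(np.uint8))"
```

```text
t 13.9 pos [ 0.5048 -0.0205  0.2387] head -0.113 F [-0.5  0.9  0.3] w 0.0608 q6 [-0.27  0.3   1.42 -0.    1.42 -0.16]
GO [ 0.0007 -0.0012  0.0002] yaw 0.0 tilt [ 0.005 -1.    -0.003]
side battery_mid [(0.81, array([ 0.5062, -0.0241,  0.102 ])), (0.71, array([ 0.4471, -0.2604,  0.0266]))]
side lever_post [(0.43, array([ 0.5385, -0.119 ,  0.1585])), (0.36, array([ 0.4938,  0.325 , -0.0017]))]
side lever_pivot [(0.83, array([ 0.5667, -0.0303,  0.1409]))]
top battery_mid [(0.78, array([ 0.4644, -0.4804,  0.0306])), (0.77, array([ 0.4461, -0.261 ,  0.0321]))]
top lever_post []
top lever_pivot []
```

View pics/s3.png

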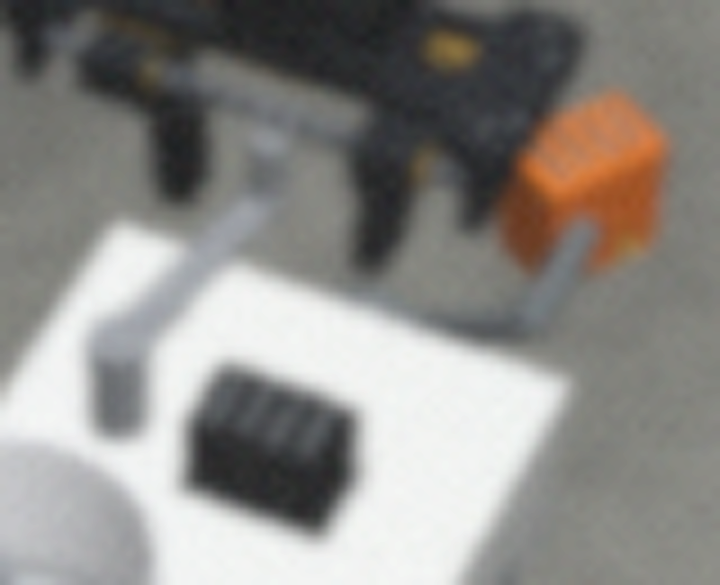

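The pack is seated and upright (crop (270,450)), and the lever is still open with its post at crop (268,155). Next I'll plan the push arc for the lever.

```bash
cat >> h.py <<'E'
piv=np.array([.567,-.0274]); SH=np.pi-.113
def fing(lev,d):  # finger centre & heading for a lever angle, trailing by d on the open side
    a=SH+lev; u=np.array([np.cos(a),np.sin(a)]); t=np.array([-u[1],u[0]])
    return piv+.095*u+d*t, a-np.pi
def rows(path,z):
    s=ctrl.observe(); q=s['eef_rot']; M=Rt.from_quat([*q[1:],q[0]]).as_matrix(); h=np.arctan2(M[1,0],M[0,0])
    print(s['time_s'],s['eef_pos'].round(4),round(h,3),s['wrist_force'].round(1))
    for lev,d in path:
        p,hd=fing(lev,d); e=M.T@(np.r_[p,z]-s['eef_pos']); print([0,*e.round(3).tolist(),round(np.degrees(h-hd),1)])
E
python3 -c "
from h import *
rows([(1.38,.032)],.24)"
```

```text
14.3 [ 0.5051 -0.0206  0.2392] -0.113 [-0.1  0.8 -0.1]
[0, 0.076, -0.0, -0.099, np.float64(-79.1)]
```

Emit:
carry_out(
  series=[
    [0,0.01,0,-0.012,-10],
    [0,0.02,0,-0.025,-20],
    [0,0.03,0,-0.037,-30],
    [0,0.04,0,-0.05,-40],
    [0,0.05,0,-0.06,-50],
    [0,0.06,0,-0.075,-60],
    [0,0.07,0,-0.09,-70],
    [0,0.076,0,-0.099,-79],
    [0,0.076,0.03,-0.099,-79],
    [0,0.076,0.06,-0.099,-79],
  ],
)

```text
time_s: 15.55
eef_pos: [0.5698, -0.1279, 0.1791]
eef_rot: [-0.568, 0.572, 0.419, -0.417]
wrist_force: [0.3, 0.8, -0.1]
gripper_width: 0.0007
```

Emit:
carry_out(
  series=[
    [0,0,0,0,0],
    [0,0,0.015,0,0],
    [0,0,0.029,0,0],
    [0,0,0.029,0,0],
    [0,0,0.029,0,0],
    [0,0,0.029,0,0],
    [0,0,0.029,0,0],
    [0,0,0.029,0,0],
    [0,0,0.029,0,0],
    [0,0,0.029,0,0],
  ],
)

```text
time_s: 16.8
eef_pos: [0.57, -0.128, 0.1501]
eef_rot: [-0.568, 0.572, 0.419, -0.417]
wrist_force: [-0.4, -0.7, -0.1]
gripper_width: 0.0004
```

```bash
python3 -c "
from h import *
rows([(l,.016) for l in np.linspace(1.3,.45,9)],.15)"
```

```text
16.8 [ 0.57   -0.128   0.1501] 1.266 [-0.4 -0.7 -0.1]
[0, -0.001, -0.0, 0.025, np.float64(4.5)]
[0, -0.001, -0.0, 0.035, np.float64(10.6)]
[0, -0.0, -0.0, 0.045, np.float64(16.7)]
[0, 0.001, -0.0, 0.055, np.float64(22.8)]
[0, 0.004, -0.0, 0.065, np.float64(28.9)]
[0, 0.008, -0.0, 0.074, np.float64(34.9)]
[0, 0.013, -0.0, 0.083, np.float64(41.0)]
[0, 0.019, -0.001, 0.092, np.float64(47.1)]
[0, 0.025, -0.001, 0.1, np.float64(53.2)]
```

Emit:
carry_out(
  series=[
    [0,0,0,0.013,0],
    [0,-0.001,0,0.025,4.5],
    [0,-0.001,0,0.035,10.6],
    [0,0,0,0.045,16.7],
    [0,0.001,0,0.055,22.8],
    [0,0.004,0,0.065,28.9],
    [0,0.008,0,0.074,34.9],
    [0,0.013,0,0.083,41],
    [0,0.019,0,0.092,47],
    [0,0.025,0,0.1,53],
  ],
)

```text
time_s: 18.05
eef_pos: [0.4821, -0.074, 0.1496]
eef_rot: [-0.695, 0.699, 0.121, -0.117]
wrist_force: [0.8, 0.2, 0.0]
gripper_width: 0.0001
```

```bash
python3 -c "
from h import *
rows([(l,.016) for l in (.36,.27,.2,.15,.11,.08,.05,.03,.01)],.15)"
```

```text
18.05 [ 0.4821 -0.074   0.1496] 0.337 [0.8 0.2 0. ]
[0, -0.001, -0.0, 0.009, np.float64(5.2)]
[0, -0.001, -0.0, 0.017, np.float64(10.3)]
[0, -0.0, -0.001, 0.024, np.float64(14.3)]
[0, 0.0, -0.001, 0.029, np.float64(17.2)]
[0, 0.001, -0.001, 0.033, np.float64(19.5)]
[0, 0.001, -0.001, 0.035, np.float64(21.2)]
[0, 0.002, -0.001, 0.038, np.float64(22.9)]
[0, 0.002, -0.001, 0.04, np.float64(24.1)]
[0, 0.003, -0.001, 0.042, np.float64(25.2)]
```

Emit:
carry_out(
  series=[
    [0,-0.001,0,0.009,5],
    [0,-0.001,0,0.017,10],
    [0,0,0,0.024,14],
    [0,0,0,0.029,17],
    [0,0.001,0,0.033,19.5],
    [0,0.001,0,0.035,21],
    [0,0.002,0,0.037,23],
    [0,0.002,0,0.038,24],
    [0,0.002,0,0.038,24],
    [0,0.002,0,0.038,24],
  ],
)

```text
time_s: 19.3
eef_pos: [0.4714, -0.0375, 0.1494]
eef_rot: [-0.705, 0.708, -0.027, 0.031]
wrist_force: [0.6, -0.8, 0.8]
gripper_width: 0.0008
```

```bash
python3 -c "
from h import *
rows([(0,.016),(0,.014)],.15)
s=rgb2bgr(ctrl.read_camera('side')); t=rgb2bgr(ctrl.read_camera('top'))
for n in('side','top'):print([(round(d['confidence'],2),np.round(d['point'],4)) for d in ctrl.place_of(n,'lever_post')[:3]])
u0,v0,S=260,140,6; a=cv2.resize(s[v0:v0+80,u0:u0+65],None,fx=S,fy=S,interpolation=cv2.INTER_CUBIC)
b=cv2.resize(t[195:275,285:350],None,fx=6,fy=6,interpolation=cv2.INTER_CUBIC)
cv2.imwrite('pics/l4.png',np.hstack([a,b]))"
```

```text
19.3 [ 0.4714 -0.0375  0.1494] -0.081 [ 0.6 -0.8  0.8]
[0, -0.001, -0.001, 0.005, np.float64(1.8)]
[0, -0.001, -0.001, 0.007, np.float64(1.8)]
[(0.46, array([ 0.4733, -0.0193,  0.1609]))]
[]
```

View pics/l4.png

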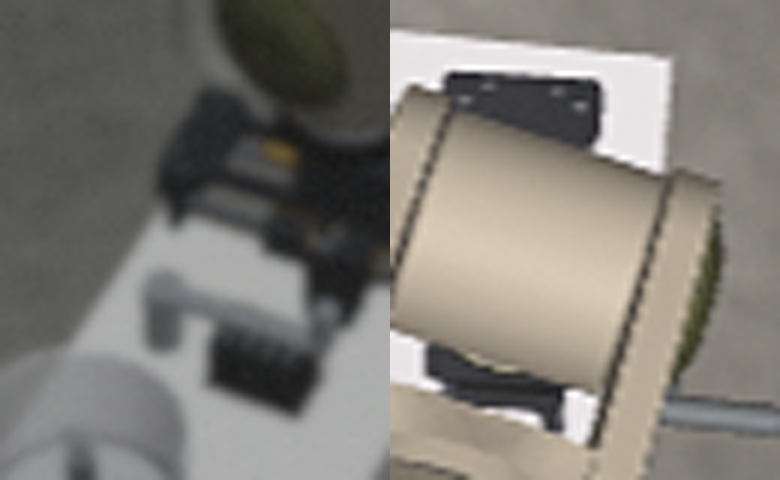

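The lever now lies over the pack with the fingers on the post (left half, around (325,310)), almost shut. I'll push it gently onto the stop and watch the force.

Emit:
carry_out(
  series=[
    [0,0,0,0.002,2],
    [0,0,0,0.003,2],
    [0,0,0,0.004,2],
    [0,0,0,0.005,2],
    [0,0,0,0.005,2],
    [0,0,0,0.006,2],
    [0,0,0,0.006,2],
    [0,0,0,0.006,2],
    [0,0,0,0.006,2],
    [0,0,0,0.006,2],
  ],
)

```text
time_s: 20.75
eef_pos: [0.4717, -0.0333, 0.1494]
eef_rot: [-0.703, 0.709, -0.039, 0.043]
wrist_force: [-3.3, -11.8, 0.2]
gripper_width: 0.0002
```

Contact with the stop is firm (about 12 N), so the lever is shut. I'll back off and rise.

Emit:
carry_out(
  series=[
    [0,0,0,-0.01,0],
    [0,0,0,-0.015,0],
    [0,0,-0.03,-0.015,0],
    [0,0,-0.06,-0.015,0],
    [0,0,-0.06,-0.05,0],
    [0,-0.02,-0.06,-0.09,0],
    [0,-0.036,-0.06,-0.122,0],
    [0,-0.036,-0.05,-0.122,0],
    [0,-0.036,-0.02,-0.122,0],
    [0,-0.036,0,-0.122,0],
  ],
)

```text
time_s: 22.0
eef_pos: [0.4218, -0.1495, 0.1487]
eef_rot: [-0.704, 0.708, -0.039, 0.043]
wrist_force: [0.0, 0.2, 0.8]
gripper_width: 0.0001
```

```bash
python3 -c "
from h import *
togo([.4223,-.1509,.124],-.113)
s=rgb2bgr(ctrl.read_camera('side')); t=rgb2bgr(ctrl.read_camera('top'))
for n,q in(('side','lever_post'),('top','lever_post'),('side','dial_bar'),('side','dial_axle'),('side','battery_mid')):print(n,q,[(round(d['confidence'],2),np.round(d['point'],4)) for d in ctrl.place_of(n,q)[:2]])
u0,v0,S=270,130,6; a=cv2.resize(s[v0:v0+80,u0:u0+80],None,fx=S,fy=S,interpolation=cv2.INTER_CUBIC)
cv2.imwrite('pics/l5.png',np.clip(a*1.4,0,255).astype(np.uint8))"
```

```text
t 22.0 pos [ 0.4218 -0.1495  0.1487] head -0.116 F [0.  0.2 0.8] w 0.0001 q6 [-0.6   0.3   1.72 -0.    1.12 -0.49]
GO [ 0.0005  0.0247 -0.0012] yaw -0.2 tilt [ 0.006 -1.    -0.006]
side lever_post [(0.75, array([ 0.475 , -0.015 ,  0.1572]))]
top lever_post []
side dial_bar [(0.52, array([ 0.43  , -0.1419,  0.1155]))]
side dial_axle [(0.61, array([ 0.4941, -0.1496,  0.0795]))]
side battery_mid [(0.66, array([ 0.5031, -0.0253,  0.0998])), (0.64, array([ 0.4453, -0.2604,  0.029 ]))]
```

View pics/l5.png

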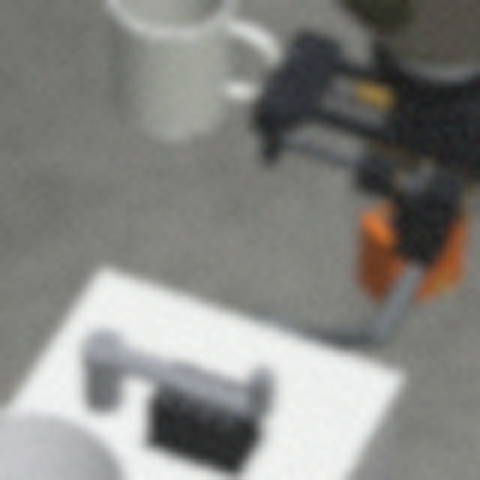

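The lever is shut over the pack (post at crop (262,390)) and the fingers are above the outer bar. I'll press part way first, to about 0.7 rad.

Emit:
carry_out(
  series=[
    [0,0,0.02,-0.001,0],
    [0,0,0.03,-0.001,0],
    [0,0,0.038,-0.001,0],
    [0,0,0.046,-0.001,0],
    [0,0,0.054,-0.001,0],
    [0,0,0.06,-0.001,0],
    [0,0,0.066,-0.001,0],
    [0,0,0.072,-0.001,0],
    [0,0,0.078,-0.001,0],
    [0,0,0.078,-0.001,0],
  ],
)

```text
time_s: 23.6
eef_pos: [0.4225, -0.1519, 0.0725]
eef_rot: [-0.703, 0.709, -0.039, 0.043]
wrist_force: [-3.7, 1.1, 6.4]
gripper_width: 0.0005
```

```bash
python3 -c "
from h import *
togo([.4223,-.1509,.056],-.113)
for i in range(2):
  s=rgb2bgr(ctrl.read_camera('side')); ctrl.read_camera('top')
  print([(n,round(d['confidence'],2),np.round(d['point'],4)) for n in('side','top') for d in ctrl.place_of(n,'dial_bar')[:1]])"
```

```text
t 23.6 pos [ 0.4225 -0.1519  0.0725] head -0.116 F [-3.7  1.1  6.4] w 0.0005 q6 [-0.61  0.42  1.82 -0.    0.89 -0.49]
GO [-0.0005  0.0165  0.0011] yaw -0.2 tilt [ 0.007 -1.    -0.008]
[('side', 0.3, array([ 0.4959,  0.3266, -0.0019])), ('top', 0.72, array([ 0.5697,  0.5242, -0.0046]))]
[]
```

Emit:
carry_out(
  series=[
    [0,0,0.003,0.001,0],
    [0,0,0.006,0.001,0],
    [0,0,0.009,0.001,0],
    [0,0,0.012,0.001,0],
    [0,0,0.014,0.001,0],
    [0,0,0.016,0.001,0],
    [0,0,0.0175,0.001,0],
    [0,0,0.0175,0.001,0],
    [0,0,0.0175,0.001,0],
    [0,0,0.0175,0.001,0],
  ],
)

```text
time_s: 25.25
eef_pos: [0.4243, -0.1517, 0.0559]
eef_rot: [-0.702, 0.709, -0.037, 0.045]
wrist_force: [5.8, 0.3, 7.3]
gripper_width: 0.0003
```

```bash
python3 -c "
from h import *
togo([.4223,-.1509,.056],-.113)
s=rgb2bgr(ctrl.read_camera('side')); S=7;u,v=proj('side',[.43,-.14,.06])[0].astype(int)
for d in(.78,.9,1.02):
  c=np.array([-.010-.075*np.cos(.55-d),0]); 
  for y in(-.178,-.215):
    print(d,((proj('side',[.5242+c[0]*.9936+y*.1128,.0378-c[0]*.1128+y*.9936,.075+.075*np.sin(.55-d)])[0]-[u-45,v-40]+.5)*S).round())
cv2.imwrite('pics/d6.png',np.clip(cv2.resize(s[v-40:v+40,u-45:u+45],None,fx=S,fy=S,interpolation=cv2.INTER_CUBIC)*1.4,0,255).astype(np.uint8))"
```

```text
t 25.25 pos [ 0.4243 -0.1517  0.0559] head -0.116 F [5.8 0.3 7.3] w 0.0003 q6 [-0.61  0.45  1.83 -0.    0.84 -0.49]
GO [-0.0021 -0.0001  0.0006] yaw -0.2 tilt [ 0.011 -1.    -0.009]
0.78 [335. 310.]
0.78 [363. 260.]
0.9 [329. 319.]
0.9 [357. 269.]
1.02 [321. 328.]
1.02 [349. 278.]
```

View pics/d6.png

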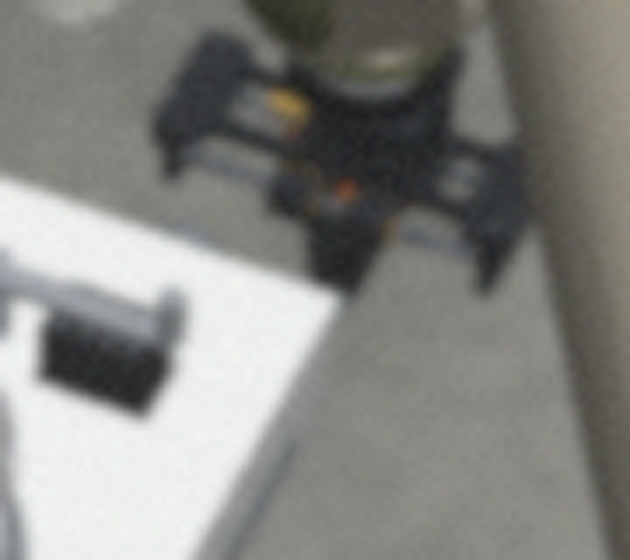

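The bar itself is hidden behind the chopper's end, the fingers are down over it, and the lever is still shut over the pack. Height (55.9 mm) and force (7.3 N) both fit the third click. I'll hold for one call, then hand in.

Emit:
carry_out(
  series=[
    [0,0,0,0,0],
    [0,0,0,0,0],
    [0,0,0,0,0],
    [0,0,0,0,0],
    [0,0,0,0,0],
    [0,0,0,0,0],
    [0,0,0,0,0],
    [0,0,0,0,0],
    [0,0,0,0,0],
    [0,0,0,0,0],
  ],
)

```text
time_s: 26.55
eef_pos: [0.4244, -0.1516, 0.056]
eef_rot: [-0.702, 0.709, -0.037, 0.045]
wrist_force: [-0.0, 0.1, 6.6]
gripper_width: 0.0004
```

```bash
python3 -c "
from h import *
togo([.4223,-.1509,.056],-.113); print(ctrl.sign_off())"
```

```text
t 26.55 pos [ 0.4244 -0.1516  0.056 ] head -0.116 F [-0.   0.1  6.6] w 0.0004 q6 [-0.61  0.45  1.83 -0.    0.84 -0.49]
GO [-0.0022  0.      0.0005] yaw -0.2 tilt [ 0.012 -1.    -0.009]
the job is handed in; nothing more can be done
None
```

I put the black ribbed pack in the pocket and let go. Then I swung the lever shut and pressed the dial bar to the third click. I handed in at 26.6 s with the fingers still holding it there; the hand-in gave no verdict.

**Last checks**
- **Pack:** the force rose as it reached the pocket floor at the expected height. In the pictures it stands upright, with the network placing its centre at about z 0.10 m. That network point was 4–5 mm from the pocket centre in y. That is about its stated 4 mm error, and my own fit and the free insertion disagreed with it.
- **Lever:** it met its hard stop at about 12 N, and the last pictures show it lying over the pack.
- **Dial:** the fingertips held at 56.0 mm, which works out to a dial angle of about 0.90 rad, with a steady 6.6 N upward reaction. The bar was hidden from the side camera and the network did not find it there or in the top view. The dial angle therefore rests on tip height and force alone.
- **Other things:** I saw no contact with anything else on the counter, but I did not measure their positions again at the end.

I viewed 10 pictures, the budget exactly.

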